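Lay the next slat of a slatted panel against its spacer

ROBOT

A 7-joint arm with a two-finger parallel gripper is mounted at the origin on a cart in front of the work surface, level with it; the furniture and walls round the work are solid. World frame = base frame: x ahead of the robot, y to its left, z up, the work surface at z = 0. Lengths are in m, angles in rad, forces in N, time in s.
With the tool pointing down it reaches from about 0.35 to 0.9 m from the base axis. Payload 8.1 kg.
Tool frame: the origin (TCP) lies at the very end of the fingers, on their centre line; the grasp point (between the pads) lies arm.grip_point_offset behind it (arm.grip_point_offset is the distance from the TCP to the grasp point, in m); z points along the fingers, y is the line along which they close (so a half turn about z gives the same grasp; the last joint's range is limited). The gripper opens to 92 mm and grips with 3 to 60 N. Pads are 19 mm wide; open, the fingers measure 130 mm over their backs; the gripper's body (75 mm by 190 mm) begins 47 mm behind the grasp point.
Start: joints at [-1.303, 0.434, 0.025, 1.573, -0.012, 1.134, -0.075], TCP at [0.227, 0.583, 0.227] pointing down, gripper open.
Joint ranges: [-2.62, 2.62], [-0.44, 2.09], [-1.27, 1.32], [0.08, 2.57], [-1.32, 4.46], [0.12, 2], [-2.74, 2.74]. Speed limits (rad/s): [2.22, 2.22, 3.01, 3.01, 3.14, 3.14, 3.14].

INTERFACE

Orientations are given as a rotation vector (axis times angle).
In Python, from cell import arm gives the robot as it stands. The module is installed in compiled form; this text tells all that it offers.
- The arm moves only by the shell command python3 -m creep 'ROWS' [OPENING] [FORCE]. ROWS is JSON, a list of rows, each a list of 6 numbers: the shift along the tool's x, y, z scaled (see below), then the turn, a rotation vector about the tool's x, y, z scaled (see below). A call has 1 to 20 rows; each row shifts and turns the commanded pose from where the row before left it, along the tool's axes as they then stand; what a row does not reach is not made up. The controller multiplies each number of a shift by 0.4 m and each number of a turn by 120 degrees. A row lasts 1/12 s, in which the tool goes at most 41.7 mm and 7.16 degrees, less where a joint would pass 70% of its speed; a pose out of reach is approached as far as the arm can. A call with a number of a shift or a turn outside -1 to 1 is refused whole. A call with a gripper value outside its range is refused whole. OPENING is the closure, from -1 (fully open) to 1 (shut), set as the call begins (- or left out, the last holds). The fingers move at their own pace and stop on an object; FORCE is the grip in N (left out, the last holds). Time passes only in rows, so rows that do not move let the fingers close. It gives the time, the measured TCP pose, the force, the opening and the grip force at its end, in the units of the state.
- arm.observe(): the state, without advancing time (a new reading comes with each control period).
- arm.get_image(name): name is "side" or "top"; returns a dict with "frame" (400x640x3 uint8, red, green, blue), "intrinsics" (3x3 intrinsics, pixels), "rvec" (rotation vector, rad) and "tvec" (3), from world to camera coordinates, as OpenCV has them. Camera axes: x right, y down, z forward; pixel columns grow to the right and rows downward; lengths in m; the calibration is good to about 2 mm. A picture is of the moment at which its call begins. There is no depth.
- arm.sign_off(): hands the job in; it is judged then, once.
The state is a dict: "clock": time; "joints": joint angles; "dq": joint speeds; "joint_efforts": joint torques, N m; "position": TCP position; "ee_rot": TCP orientation; "force": force on the tool from outside, world axes, zero at the start; "ft_torque": the same for the moment, N m; "width": opening from 0.0 (shut) to 1.0 (fully open); "gripper_force": force on a finger pad.
Only numpy, scipy, OpenCV 4.12 (cv2) and the standard library are available. Lean on these libraries where they do the work, as an engineer would, in place of code of your own. Each camera call takes 0.05 s, during which the arm holds its last target. There are 200 camera calls.

TASK

Take only the top pine slat off the pile on the sloping rack, leaving the other two as they lie, and lay it gently, flat and same face up, on the free part of the board, alongside the yellow spacer bar. Then push it up against the spacer so that slat, spacer and the last fixed slat sit tight together, parallel and with the slat ends level, and leave the spacer in place. Do not drop the slat or disturb the things lying around.

Things in the scene. Friction and masses are not known exactly. Their poses are not given: they have to be found in the camera images.
- slat_top: Top slat of the pile of three on the rack, the one to take: pine slat 33 mm wide x 135 mm long x 21 mm thick, about 0.12 kg; origin at the centre of its underside, y along its length, x across its width, z through its thickness (up, away from the slope). Loose, flush on the slat below, long axis straight up the slope, lower end at the end stop.
- slat_mid: Second slat, right under slat_top and just as wide: fingers reaching over 21 mm below the top face clasp this one too; stays on the rack: pine slat 33 mm wide x 135 mm long x 21 mm thick, about 0.12 kg; origin at the centre of its underside, y along its length, x across its width, z through its thickness (up, away from the slope).
- slat_low: Lowest slat of the pile, on the rack's sloping plate; stays on the rack: pine slat 33 mm wide x 135 mm long x 21 mm thick, about 0.12 kg; origin at the centre of its underside, y along its length, x across its width, z through its thickness (up, away from the slope).
- rack: Fixed wooden rack, foot 150 x 56 mm, origin at the foot's centre. Its plate slopes 30 degrees, rising to rack +x (away from the robot and to its right), and its upper face is 60 mm high at the middle. An end stop at the low end stands 52 mm square to the plate, less than the 63 mm pile. 12 mm guides run beside the lowest slat only; beside the upper two is free air.
- board: Fixed plywood board, 200 (x) x 156 (y) mm, upper face 24 mm above the bench; origin at the centre of its underside. Two slats like the loose ones are fixed on its +x half (centres at x = 30 and 79 mm), along board y, 16 mm apart; the -x half, nearer the robot, is free for the next slat.
- laid_edge (a point): Point on the board's upper face, at the middle of the free lower edge of the last fixed slat: that slat's free long side stands here and faces board -x. Axes as the board's: y along the slats, x across them, z up.
- spacer: Loose yellow plastic spacer bar, 16 mm wide (x) x 110 mm long (y) x 14 mm high, 0.06 kg, lying on the board along the free side of the last fixed slat, 1 to 7 mm off it and up to 2 degrees askew; slides when pushed. Origin at the centre of its underside.
- sanding_block: Bystander: brown sanding block 56 x 101 x 31 mm lying loose on the bench; origin at the centre of its underside.
- whetstone: Bystander: grey whetstone 36 x 105 x 24 mm lying loose far right, beyond the small vice; origin at the centre of its underside.
- glue_bottle: Bystander: white glue bottle with red nozzle, 46 x 66 mm, 224 mm tall, standing loose at the back; origin at the centre of its underside.

How it is judged:
On the way:
1. the top slat is lifted clear of the pile, the other two slats staying on the rack (distance between slat_top and slat_mid above 0.06 m and contact force between slat_top and slat_mid below 0.1 N and distance of each of slat_mid, slat_low from where it was at the start of the episode below 0.012 m), for 0.2 s.
At the end, for the whole second after the job is handed in: Top slat flat and still on the board, same face up, parallel to the last fixed slat (2 deg), ends level (6 mm), gap 16 mm (-2/+3); spacer parallel between them, within 3 mm of touching the fixed slat and 20 mm of its middle; the other two slats still on the rack (within 12 mm) (x of spacer in the frame of laid_edge between -0.011 and -0.006 m and y of spacer in the frame of laid_edge between -0.02 and 0.02 m and angle between the y axis of each of spacer, slat_top and the y axis of laid_edge, either way round below 0.035 rad and x of slat_top in the frame of laid_edge between -0.0355 and -0.0305 m and y of slat_top in the frame of laid_edge between -0.006 and 0.006 m and z of slat_top in the frame of laid_edge between -0.003 and 0.003 m and angle between slat_top's own z axis and vertical below 0.05 rad and linear speed of slat_top below 0.01 m/s and distance of each of slat_mid, slat_low from where it was at the start of the episode below 0.012 m).
It fails at once if the top slat is dropped: it moves faster than 0.45 m/s with no finger touching it (linear speed of slat_top above 0.45 m/s and contact force between the fingers and slat_top below 0.1 N).
It fails at once if one of the other two slats is moved more than 30 mm (distance of any of slat_mid, slat_low from where it was at the start of the episode above 0.03 m).
It fails at once if a bystander (sanding block, whetstone or glue bottle) is moved more than 25 mm (distance of any of sanding_block, glue_bottle, whetstone from where it was at the start of the episode above 0.025 m).
It also fails if it takes over 43 s, if anything falls off the work surface, if the arm or the gripper's body presses on something with over 40 N, if the wrist force passes 120 N, or if a joint passes its speed limit or range.

## Working session

There is one attempt and no reset: what is moved stays moved. The work goes in short steps, Python scripts to look and compute and a shell command to move; the robot and the scene stay as the last step left them, time stands still between calls to the robot, and variables do not carry over. Pictures are saved under pics/ and viewed, at most 10 in all, crops included, and the job is handed in when it is done.

```bash
mkdir -p pics; python3 - <<'E'
from cell import arm
import cv2,numpy as np
for n in("side","top"):
    d=arm.get_image(n); cv2.imwrite(f"pics/{n}0.png",d["frame"][:,:,::-1]); np.savez(f"{n}0.npz",**d)
    R=cv2.Rodrigues(np.array(d["rvec"]))[0]; print(n,d["intrinsics"],-R.T@np.array(d["tvec"]).ravel(),R[2])
s=arm.observe(); print(s, arm.grip_point_offset)
E
```

```text
side [[440.49466491   0.         320.53698255]
 [  0.         440.49466491 194.05355032]
 [  0.           0.           1.        ]] [ 0.39636311 -0.89451476  0.73977984] [ 0.14394706  0.77948519 -0.60965735]
top [[498.0201346    0.         319.03214083]
 [  0.         498.0201346  198.17252971]
 [  0.           0.           1.        ]] [ 0.47695799 -0.05968933  1.30673518] [ 0.0675386   0.0256095  -0.99738793]
{'clock': 0.1, 'joints': array([-1.30258158,  0.43515505,  0.02498775,  1.57397038, -0.01157136,
        1.13402146, -0.07508513]), 'dq': array([-0.00034151, -0.00240452, -0.00032669, -0.00180513,  0.00053363,
        0.00025713,  0.00022539]), 'joint_efforts': array([ 3.48520145e-03, -6.69117594e+01,  9.88113731e-01, -3.15138960e+01,
       -6.05395390e-02,  3.75069177e-02,  4.24110539e-06]), 'position': array([0.22638734, 0.58207784, 0.22603637]), 'ee_rot': array([-5.79208952e-01, -3.08763383e+00,  2.20902267e-03]), 'force': array([-0.1128216 , -0.36117452, -0.33562969]), 'ft_torque': array([-0.01162706,  0.00067927,  0.00948786]), 'gripper_force': 0.0, 'width': 0.995737927709303} 0.0188
```

View pics/side0.png

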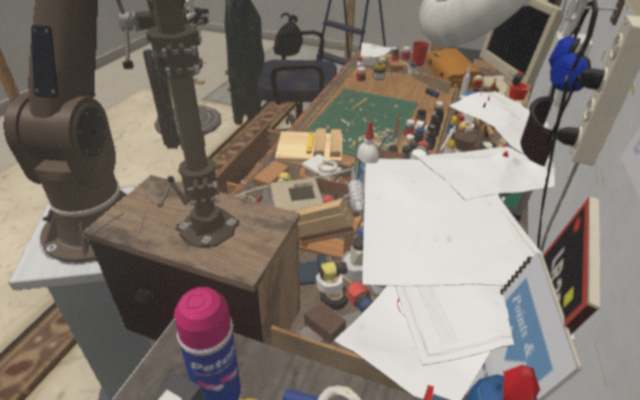

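View pics/top0.png

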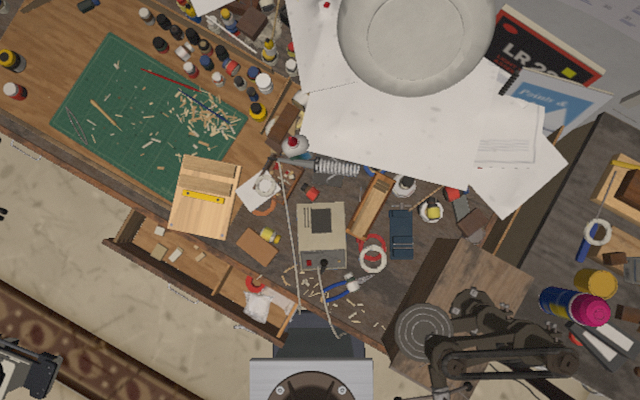

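The side view shows the board with slats at about (310,145) and the rack pile at about (325,215). In the top view the board is at (205,195), with the yellow spacer at (205,196), and the pile is at (371,203).

```bash
python3 - <<'E'
import cv2,numpy as np
t=cv2.imread("pics/top0.png");s=cv2.imread("pics/side0.png")
c=lambda i,x,y:cv2.resize(i[y:y+72,x:x+98],(392,288),interpolation=cv2.INTER_CUBIC)
def b(i,x,y):return cv2.resize(i[y:y+100,x:x+133],(400,300),interpolation=cv2.INTER_CUBIC)
cv2.imwrite("pics/c0.png",np.vstack([np.hstack([b(t,140,145),b(t,305,155)]),np.hstack([b(s,250,110),b(s,260,160)])]))
E
```

```text
(no output)
```

View pics/c0.png

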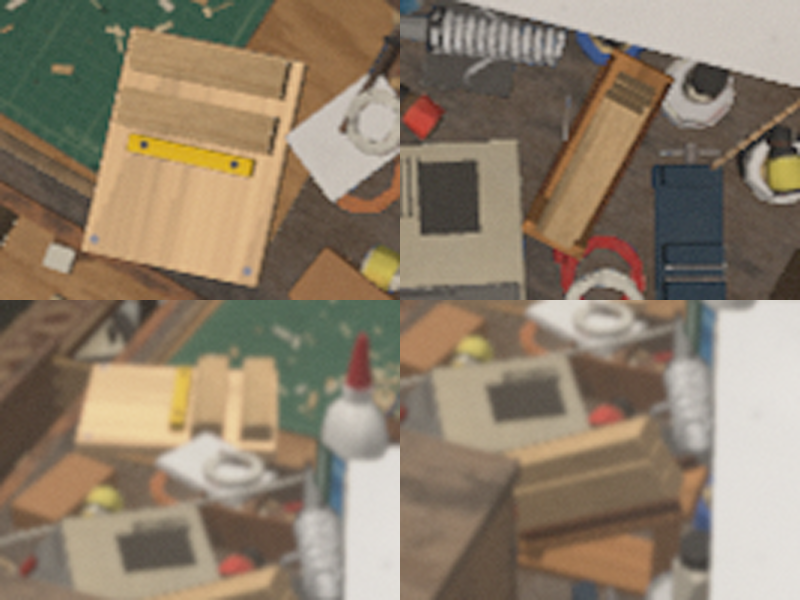

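The crops show the board with two darker slats and the yellow spacer. The pile's top face runs from about full-image (353,228) to (383,188), and its upper end faces are visible beyond that. Next I'll measure these with masks.

```bash
cat > h.py <<'E'
import cv2,numpy as np
def load(n): return dict(np.load(n+".npz"))
def ray(d,px):
    R=cv2.Rodrigues(d["rvec"])[0]; C=-R.T@d["tvec"].ravel()
    p=cv2.undistortPoints(np.float64(px).reshape(-1,1,2),d["intrinsics"],None).reshape(-1,2)
    return C,np.c_[p,np.ones(len(p))]@R
def onz(d,px,z):
    C,v=ray(d,px); return C+v*((z-C[2])/v[:,2])[:,None]
def proj(d,P): return cv2.projectPoints(np.float64(P).reshape(-1,1,3),d["rvec"],d["tvec"],d["intrinsics"],None)[0].reshape(-1,2)
E
python3 - <<'E'
from h import *
d=load("top0"); f=d["frame"]; hsv=cv2.cvtColor(f,cv2.COLOR_RGB2HSV)
for p in [(190,225),(205,165),(200,183),(205,196),(365,210),(360,220),(378,185)]: print(p,hsv[p[1],p[0]],f[p[1],p[0]])
y=cv2.inRange(hsv,(22,190,120),(32,255,255)); y[:, :140]=0;y[:,260:]=0;y[:150]=0;y[250:]=0
r=cv2.minAreaRect(cv2.findNonZero(y)); print("spacer",r,onz(d,cv2.boxPoints(r),0.038))
board=cv2.inRange(hsv,(8,50,190),(24,180,255))
slat=cv2.inRange(hsv,(8,50,110),(24,180,189))
pk=[]
m=np.zeros((400,640,3),np.uint8); m[...,0]=y; m[...,1]=board; m[...,2]=slat
cv2.imwrite("pics/m.png",np.hstack([cv2.resize(m[145:245,140:273],(400,300),interpolation=0),cv2.resize(m[155:255,305:438],(400,300),interpolation=0)]))
E
```

```text
(190, 225) [ 16  97 210] [210 172 130]
(205, 165) [ 16 106 169] [169 136  99]
(200, 183) [ 16 108 173] [173 140 100]
(205, 196) [ 23 209 217] [217 175  39]
(365, 210) [ 16 104 171] [171 139 101]
(360, 220) [ 18 107 167] [167 138  97]
(378, 185) [ 18 112 107] [107  88  60]
spacer ((202.99269104003906, 196.03414916992188), (41.6264533996582, 5.098541736602783), 12.094757080078125) [[0.57688302 0.32538052 0.038     ]
 [0.58973337 0.32273659 0.038     ]
 [0.56611264 0.21723558 0.038     ]
 [0.55331999 0.21993624 0.038     ]]
```

View pics/m.png

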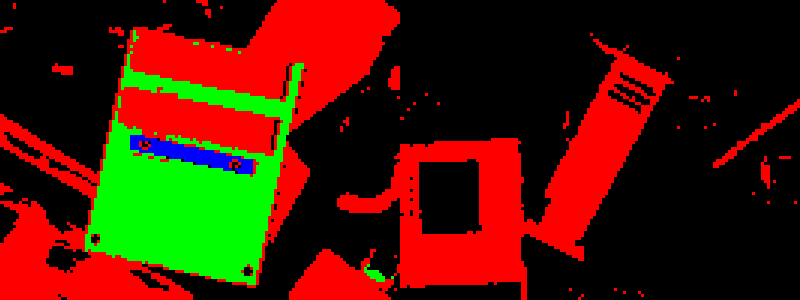

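The mask confirms the board in green, the fixed slats in red and the spacer in blue, with the spacer centre near (0.5715, 0.271). Now close-ups of the pile to get its corners.

```bash
python3 - <<'E'
from h import *
t=cv2.imread("pics/top0.png");s=cv2.imread("pics/side0.png")
def b(i,x,y):
    o=cv2.resize(i[y:y+75,x:x+50],(400,600),interpolation=cv2.INTER_CUBIC)
    o=cv2.convertScaleAbs(o,alpha=1.3)
    for k in range(0,75,10): cv2.putText(o,str(y+k),(0,k*8+4),0,.35,(255,255,255),1); cv2.line(o,(25,k*8),(32,k*8),(255,255,255),1)
    for k in range(0,50,10): cv2.putText(o,str(x+k),(k*8,594),0,.35,(255,255,255),1); cv2.line(o,(k*8,575),(k*8,582),(255,255,255),1)
    return o
ss=cv2.resize(s[190:248,285:363],(624,464)) 
cv2.imwrite("pics/c1.png",np.hstack([b(t,345,168),b(s,310,185)]))
# board edges in top view
d=load("top0"); hsv=cv2.cvtColor(d["frame"],cv2.COLOR_RGB2HSV); V=hsv[...,2].astype(int)
for x in (195,205,215): print(x,list(V[158:204,x]))
for y in (205,215,225): print(y,list(V[y,165:182]),list(V[y,222:240]))
E
```

```text
195 [np.int64(177), np.int64(178), np.int64(180), np.int64(181), np.int64(178), np.int64(172), np.int64(178), np.int64(180), np.int64(175), np.int64(167), np.int64(178), np.int64(165), np.int64(167), np.int64(195), np.int64(195), np.int64(194), np.int64(197), np.int64(194), np.int64(188), np.int64(179), np.int64(180), np.int64(185), np.int64(181), np.int64(182), np.int64(177), np.int64(174), np.int64(178), np.int64(175), np.int64(164), np.int64(161), np.int64(161), np.int64(163), np.int64(190), np.int64(192), np.int64(191), np.int64(217), np.int64(216), np.int64(217), np.int64(217), np.int64(212), np.int64(185), np.int64(208), np.int64(208), np.int64(211), np.int64(212), np.int64(211)]
205 [np.int64(137), np.int64(195), np.int64(180), np.int64(180), np.int64(178), np.int64(178), np.int64(173), np.int64(169), np.int64(169), np.int64(168), np.int64(172), np.int64(170), np.int64(170), np.int64(161), np.int64(174), np.int64(210), np.int64(211), np.int64(211), np.int64(210), np.int64(210), np.int64(197), np.int64(174), np.int64(178), np.int64(178), np.int64(177), np.int64(176), np.int64(1
[... 1856 characters left out ...]
5), np.int64(206), np.int64(202), np.int64(155), np.int64(118), np.int64(149), np.int64(148), np.int64(149), np.int64(123), np.int64(94), np.int64(88), np.int64(87), np.int64(89)]
225 [np.int64(133), np.int64(131), np.int64(160), np.int64(203), np.int64(204), np.int64(168), np.int64(150), np.int64(170), np.int64(197), np.int64(199), np.int64(202), np.int64(202), np.int64(201), np.int64(197), np.int64(203), np.int64(201), np.int64(198)] [np.int64(216), np.int64(207), np.int64(201), np.int64(202), np.int64(206), np.int64(198), np.int64(147), np.int64(97), np.int64(112), np.int64(97), np.int64(98), np.int64(95), np.int64(90), np.int64(91), np.int64(89), np.int64(88), np.int64(86), np.int64(81)]
```

View pics/c1.png

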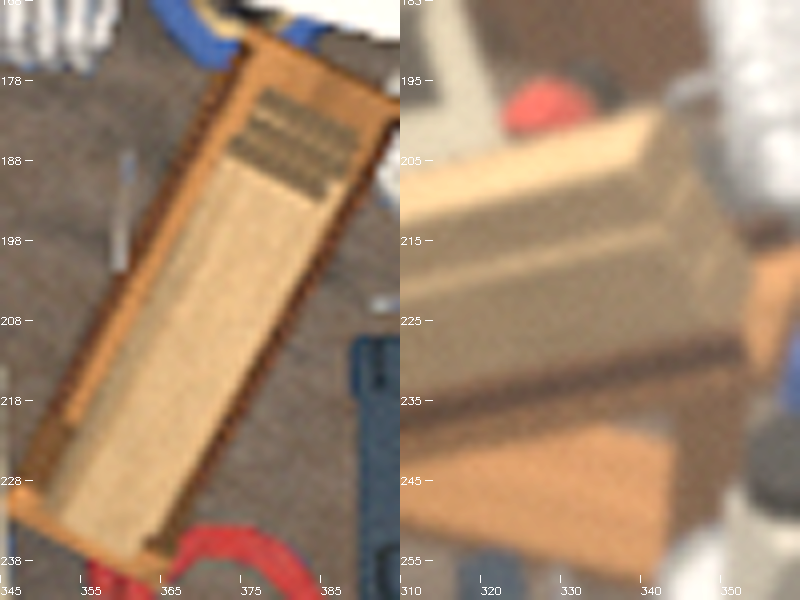

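The top view shows the top slat's upper-end corners at about (372.7,186.6) and (384.8,192.3), and its lower corners at about (352.1,230.9) and (361.4,236). In the side view the upper-end corners are at about (339.6,203.4) and (341.4,197.7).

```bash
python3 - <<'E'
from h import *
t=load("top0");s=load("side0")
def P(d): return d["intrinsics"]@np.c_[cv2.Rodrigues(d["rvec"])[0],d["tvec"].ravel()]
a=np.float64([(384.8,192.3),(372.7,186.6)]).T;b=np.float64([(339.6,203.4),(341.4,197.7)]).T
X=cv2.triangulatePoints(P(t),P(s),a,b);X=(X[:3]/X[3]).T;print("tri",X,np.linalg.norm(X[0]-X[1]))
for x,i in zip(X,(0,1)): print(proj(t,x),proj(s,x))
print("low corners by z, length")
# plane through mean top with slope 30 about direction u (iterate yaw)
M=X.mean(0); px=[(384.8,192.3),(372.7,186.6),(352.1,230.9),(361.4,236.)]
yaw=-0.5
for dz in(-.004,0,.004):
  for k in range(8):
    n=np.array([-np.sin(np.pi/6)*np.cos(yaw),-np.sin(np.pi/6)*np.sin(yaw),np.cos(np.pi/6)])
    C,v=ray(t,px); Q=C+v*(((M+[0,0,dz]-C)@n)/(v@n))[:,None]
    e=(Q[0]+Q[1]-Q[2]-Q[3])/2; yaw=np.arctan2(e[1],e[0])
  print(dz,Q.round(4).tolist(),"yaw",np.degrees(yaw),"len",np.linalg.norm(e),"w",np.linalg.norm(Q[0]-Q[1]),np.linalg.norm(Q[2]-Q[3]),"slope",np.degrees(np.arcsin(e[2]/np.linalg.norm(e))),"ctr",Q.mean(0))
# laid edge: lower edge inner slat near side z=.024 ; far top edge z=.045; board side edges
from numpy import array
print("near edge z.024",onz(t,[(195,189.5),(205,191.5),(215,193.2)],.024))
print("far top z.045",onz(t,[(195,176.8),(205,178.3),(215,180.3)],.045))
print("outer slat near z.024",onz(t,[(195,170.5),(205,172.1),(215,174.3)],.024))
print("board left z.024",onz(t,[(171.6,205),(169.3,215)],.024),"right",onz(t,[(231.9,205),(229.9,215),(227.8,225)],.024))
E
```

```text
tri [[ 0.56814638 -0.18271256  0.15341747]
 [ 0.58052197 -0.15525198  0.14634192]] 0.030940298193874918
[[384.869076   191.84740676]] [[338.96506877 203.43983015]]
[[372.65002457 186.92852695]] [[341.85171089 197.6688286 ]]
low corners by z, length
-0.004 [[0.5677, -0.1833, 0.146], [0.5813, -0.1554, 0.1461], [0.4787, -0.1086, 0.081], [0.466, -0.1313, 0.0801]] yaw -25.80604807111455 len 0.1310304880066788 w 0.031073926272081154 0.02595839422035658 slope 30.00000000000001 ctr [ 0.52341405 -0.14466221  0.1133003 ]
0 [[0.5674, -0.1829, 0.1498], [0.581, -0.1551, 0.1498], [0.4787, -0.1085, 0.0849], [0.466, -0.1311, 0.0841]] yaw -25.806048071114564 len 0.13060744676330707 w 0.03097360189256802 0.025874585699652963 slope 29.999999999999964 ctr [ 0.52326407 -0.14438787  0.11715339]
0.004 [[0.5671, -0.1825, 0.1535], [0.5806, -0.1548, 0.1536], [0.4787, -0.1083, 0.0889], [0.4661, -0.1308, 0.088]] yaw -25.806048071114535 len 0.13018440551993546 w 0.030873277513054766 0.025790777178949353 slope 30.00000000000001 ctr [ 0.52311408 -0.14411353  0.12100648]
near edge z.024 [[0.58980531 0.29594319 0.024     ]
 [0.58430078 0.26971653 0.024     ]
 [0.579587   0.24353635 0.024     ]]
far top z.045 [[0.6206426  0.29038997 0.045     ]
 [0.61648014 0.26455652 0.045     ]
 [0.61103735 0.23875412 0.045     ]]
outer slat near z.024 [[0.63956046 0.29635259 0.024     ]
 [0.63505058 0.27006465 0.024     ]
 [0.62897541 0.2438076  0.024     ]]
board left z.024 [[0.55002276 0.35687631 0.024     ]
 [0.52407361 0.36260068 0.024     ]] right [[0.54843745 0.19930875 0.024     ]
 [0.52256573 0.20442909 0.024     ]
 [0.49676104 0.20979649 0.024     ]]
```

```bash
cat >> h.py <<'E'
from scipy.spatial.transform import Rotation as Ro
def frame(yaw,slope,flip=1):
    # tool z into the surface; tool y across the slat (yaw = direction of the slat's long axis in plan, rising by slope)
    a=np.radians(yaw); s=np.radians(slope); h=np.array([np.cos(a),np.sin(a),0])
    z=np.sin(s)*h-np.cos(s)*np.array([0,0,1]); x=flip*(np.cos(s)*h+np.sin(s)*np.array([0,0,1]))
    return np.c_[x,np.cross(z,x),z]
def go(p,R,p2,R2,t=""):
    sh=R.T@(np.array(p2)-p); tw=Ro.from_matrix(R.T@R2).as_rotvec()
    print(t,"shift units",(sh/.4).round(4),"rows>=",np.linalg.norm(sh)/.0417,"| turn units",(np.degrees(tw)/120).round(4),"deg",np.degrees(np.linalg.norm(tw)).round(1))
def now():
    from cell import arm
    s=arm.observe(); return np.array(s["position"]),Ro.from_rotvec(s["ee_rot"]).as_matrix(),s
E
python3 - <<'E'
from h import *
p,R,s=now(); print(R.round(3)); 
c=np.array([.5222,-.1437,.1163]); 
for f in(1,-1):
    G=frame(-26,30,f); print(f,G.round(3)); hov=c-G[:,2]*.12; print(hov)
    go(p,R,hov,G)
# refine slat edges: profile across top view rows
t=load("top0");V=cv2.cvtColor(t["frame"],cv2.COLOR_RGB2HSV)[...,2].astype(int)
for y in(196,204,212,220,228): print(y,345,V[y,345:390].tolist())
E
```

```text
[[-0.932  0.362 -0.   ]
 [ 0.362  0.932 -0.001]
 [-0.    -0.001 -1.   ]]
1 [[ 0.778 -0.438  0.449]
 [-0.38  -0.899 -0.219]
 [ 0.5    0.    -0.866]]
[ 0.46827236 -0.11739773  0.22022305]
 shift units [-1.1974 -1.4106  0.0167] rows>= 17.749176976241877 | turn units [ 0.3781  0.0147 -1.4118] deg 175.4
-1 [[-0.778  0.438  0.449]
 [ 0.38   0.899 -0.219]
 [-0.5    0.    -0.866]]
[ 0.46827236 -0.11739773  0.22022305]
 shift units [-1.1974 -1.4106  0.0167] rows>= 17.749176976241877 | turn units [ 0.0097 -0.2498  0.0389] deg 30.4
196 345 [91, 88, 86, 89, 85, 85, 82, 79, 77, 78, 86, 87, 83, 87, 112, 115, 86, 88, 89, 96, 138, 162, 148, 150, 165, 165, 168, 176, 182, 176, 177, 181, 177, 179, 181, 180, 176, 170, 178, 174, 141, 99, 86, 84, 91]
204 345 [95, 96, 95, 93, 94, 92, 93, 94, 94, 88, 92, 96, 86, 79, 85, 106, 143, 156, 144, 142, 148, 147, 153, 169, 179, 175, 177, 176, 177, 180, 184, 185, 176, 180, 180, 167, 121, 68, 96, 99, 92, 88, 85, 88, 85]
212 345 [88, 92, 93, 93, 89, 82, 85, 89, 82, 79, 93, 115, 153, 157, 141, 131, 142, 145, 158, 172, 174, 176, 172, 171, 174, 178, 179, 181, 183, 184, 185, 154, 91, 82, 93, 98, 92, 83, 87, 94, 95, 96, 100, 70, 66]
220 345 [102, 90, 91, 92, 85, 82, 92, 97, 125, 139, 127, 127, 138, 144, 157, 167, 168, 171, 174, 174, 178, 173, 170, 177, 179, 182, 174, 132, 72, 85, 84, 89, 100, 99, 97, 90, 89, 93, 91, 96, 96, 89, 88, 93, 78]
228 345 [121, 106, 125, 115, 100, 91, 103, 121, 134, 144, 159, 167, 171, 173, 171, 165, 166, 171, 177, 176, 172, 175, 150, 104, 82, 85, 89, 92, 87, 87, 94, 95, 95, 98, 95, 93, 96, 94, 96, 96, 100, 102, 100, 102, 79]
```

```bash
python3 - <<'E'
from h import *
t=load("top0"); M=np.array([.5222,-.1437,.1163]); yaw=np.radians(-26)
px=[(385.4,196),(381,204),(376.3,212),(372,220),(367.5,228)]; pl=[(372.7,186.6),(363,212),(359.1,220),(354.5,228)]
for k in range(6):
    n=np.array([-.5*np.cos(yaw),-.5*np.sin(yaw),.866]); C,v=ray(t,px+pl); Q=C+v*(((M-C)@n)/(v@n))[:,None]
    l=cv2.fitLine(np.float32(Q[:5,:2]),2,0,.01,.01).ravel(); yaw=np.arctan2(l[1],l[0])
print(np.degrees(yaw)); a=np.array([-np.sin(yaw),np.cos(yaw)]); print("right offs",(Q[:5,:2]-M[:2])@a,"left",(Q[5:,:2]-M[:2])@a, a)
E
```

```text
-28.107546
right offs [-0.01869135 -0.01885423 -0.01840175 -0.01877306 -0.01873132] left [0.01762782 0.00922453 0.00826508 0.0087798 ] [0.47112808 0.8820648 ]
```

```bash
python3 - <<'E'
from h import *
p,R,s=now(); c=np.array([.5212,-.1456,.1163]); G=frame(-27.5,30,-1); print(c-G[:,2]*.15)
go(p,R,c-G[:,2]*.15+[0,0,.03],G)
E
```

```text
[ 0.45467419 -0.11096885  0.24620381]
 shift units [-1.1599 -1.4082 -0.1233] rows>= 17.539558709794832 | turn units [ 0.013  -0.2496  0.0511] deg 30.6
```

```bash
python3 -m creep '[[-0.03,-0.036,-0.006,0,0,0],[-0.06,-0.072,-0.006,0,0,0],[-0.06,-0.072,-0.006,0,0,0],[-0.06,-0.072,-0.006,0,0,0],[-0.06,-0.072,-0.006,0,0,0],[-0.06,-0.072,-0.006,0,0,0],[-0.06,-0.072,-0.006,0,0,0],[-0.06,-0.072,-0.006,0,0,0],[-0.06,-0.072,-0.006,0,0,0],[-0.06,-0.072,-0.006,0,0,0],[-0.06,-0.072,-0.006,0,0,0],[-0.06,-0.072,-0.006,0,0,0],[-0.06,-0.072,-0.006,0,0,0],[-0.06,-0.072,-0.006,0,0,0],[-0.06,-0.072,-0.006,0,0,0],[-0.06,-0.072,-0.006,0,0,0],[-0.06,-0.072,-0.006,0,0,0],[-0.06,-0.072,-0.006,0,0,0],[-0.05,-0.072,-0.006,0,0,0],[-0.03,-0.03,-0.006,0,0,0]]' -0.25 20
python3 -m creep '[[0,0,0,0.002,-0.042,0.0085],[0,0,0,0.002,-0.042,0.0085],[0,0,0,0.002,-0.042,0.0085],[0,0,0,0.002,-0.042,0.0085],[0,0,0,0.002,-0.042,0.0085],[0,0,0,0.003,-0.04,0.0085],[0,0,0,0,0,0],[0,0,0,0,0,0]]'
python3 - <<'E'
from h import *
p,R,s=now(); c=np.array([.5212,-.1456,.1163]); G=frame(-27.5,30,-1); print(s["width"],s["joints"].round(2))
go(p,R,c-G[:,2]*.04,G)
go(p,R,c+G[:,2]*.013,G)
E
```

```text
clock: 1.77
position: [0.4501, -0.0938, 0.275]
ee_rot: [0.586, 3.086, -0.002]
force: [0.4, -0.6, -0.1]
width: 0.625
gripper_force: 0.0
clock: 2.43
position: [0.4492, -0.089, 0.2742]
ee_rot: [0.622, 2.56, -0.165]
force: [0.2, -0.1, -0.2]
width: 0.619
gripper_force: 0.0
0.618565714285199 [-0.49 -0.18  0.27  2.29  0.6   0.69  0.48]
 shift units [ 0.0004 -0.0428  0.3542] rows>= 3.4223049862422834 | turn units [ 0.0005 -0.0031  0.0013] deg 0.4
 shift units [-4.000e-04 -4.290e-02  4.867e-01] rows>= 4.686698862400707 | turn units [ 0.0005 -0.0031  0.0013] deg 0.4
```

```bash
python3 -m creep '[[0,-0.01,0.06,0,0,0],[0,-0.01,0.07,0,-0.001,0],[0,-0.01,0.07,0,-0.001,0.001],[0,-0.01,0.06,0,-0.001,0],[0,-0.003,0.05,0,0,0],[0,0,0.04,0,0,0],[0,0,0,0,0,0],[0,0,0,0,0,0]]'
python3 - <<'E'
from h import *
from cell import arm
ims=[]
for n in("side","top"):
    d=arm.get_image(n); np.savez(f"{n}1.npz",**d); f=d["frame"][:,:,::-1]
    x,y=(345,168) if n=="top" else (290,165); ims.append(cv2.resize(f[y-10:y+80,x-10:x+50],(400,600),interpolation=cv2.INTER_CUBIC))
cv2.imwrite("pics/c2.png",np.hstack(ims[::-1]))
p,R,s=now(); c=np.array([.5212,-.1456,.1163]); G=frame(-27.5,30,-1); go(p,R,c+G[:,2]*.013,G)
E
```

```text
clock: 3.1
position: [0.5048, -0.1381, 0.1532]
ee_rot: [0.627, 2.551, -0.171]
force: [-0.5, 0.4, 0.2]
width: 0.622
gripper_force: 0.0
 shift units [ 0.0078 -0.0002  0.1375] rows>= 1.3211780521072474 | turn units [ 0.0001  0.0014 -0.0011] deg 0.2
```

View pics/c2.png

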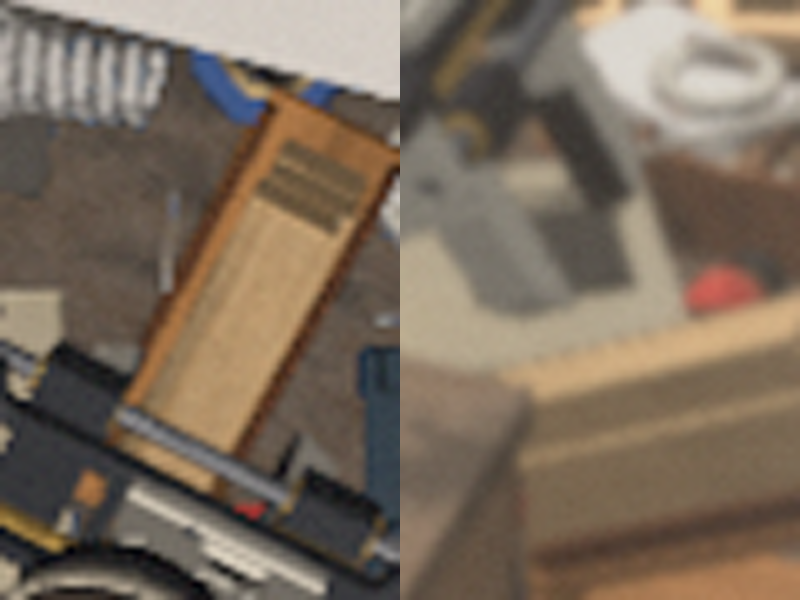

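The top view shows the fingers straddling the slat symmetrically, square to it. Descending and closing.

```bash
python3 -m creep '[[0.004,0,0.025,0,0,0],[0.004,0,0.03,0,0,0],[0,0,0.03,0,0,0],[0,0,0.025,0,0,0],[0,0,0.015,0,0,0],[0,0,0.01,0,0,0],[0,0,0,0,0,0],[0,0,0,0,0,0]]'
python3 -m creep '[[0,0,0,0,0,0],[0,0,0,0,0,0],[0,0,0,0,0,0],[0,0,0,0,0,0],[0,0,0,0,0,0],[0,0,0,0,0,0]]' 1 25
python3 - <<'E'
from h import *
p,R,s=now(); c=np.array([.5212,-.1456,.1163]); G=frame(-27.5,30,-1); go(p,R,c+G[:,2]*.013,G)
E
```

```text
clock: 3.87
position: [0.5244, -0.1475, 0.1102]
ee_rot: [0.626, 2.548, -0.168]
force: [-1.3, -0.2, -0.6]
width: 0.627
gripper_force: 0.0
clock: 4.37
position: [0.5243, -0.1469, 0.1094]
ee_rot: [0.626, 2.549, -0.167]
force: [-1.6, 1.7, 5.8]
width: 0.354
gripper_force: 24.7
 shift units [-0.0015 -0.0007  0.0134] rows>= 0.12953361455932924 | turn units [ 0.0001  0.0015 -0.0007] deg 0.2
```

```bash
python3 -m creep '[[0,0,-0.01,0,0,0],[0,0,-0.02,0,0,0],[0,0,-0.03,0,0,0],[0,0,-0.04,0,0,0],[0,0,-0.05,0,0,0],[0,0,-0.05,0,0,0],[0,0,-0.05,0,0,0],[0,0,-0.04,0,0,0],[0,0,-0.02,0,0,0],[0,0,0,0,0,0],[0,0,0,0,0,0],[0,0,0,0,0,0]]' 1 35
python3 - <<'E'
from h import *
from cell import arm
ims=[]
for n in("side","top"):
    d=arm.get_image(n); np.savez(f"{n}2.npz",**d); f=d["frame"][:,:,::-1]
    x,y=(300,130) if n=="top" else (250,110); ims.append(cv2.resize(f[y:y+150,x:x+100],(400,600),interpolation=cv2.INTER_CUBIC))
cv2.imwrite("pics/c3.png",np.hstack(ims[::-1]))
E
```

```text
clock: 5.37
position: [0.4685, -0.1186, 0.2153]
ee_rot: [0.627, 2.551, -0.169]
force: [0.5, 0.1, -2.2]
width: 0.354
gripper_force: 34.7
```

View pics/c3.png

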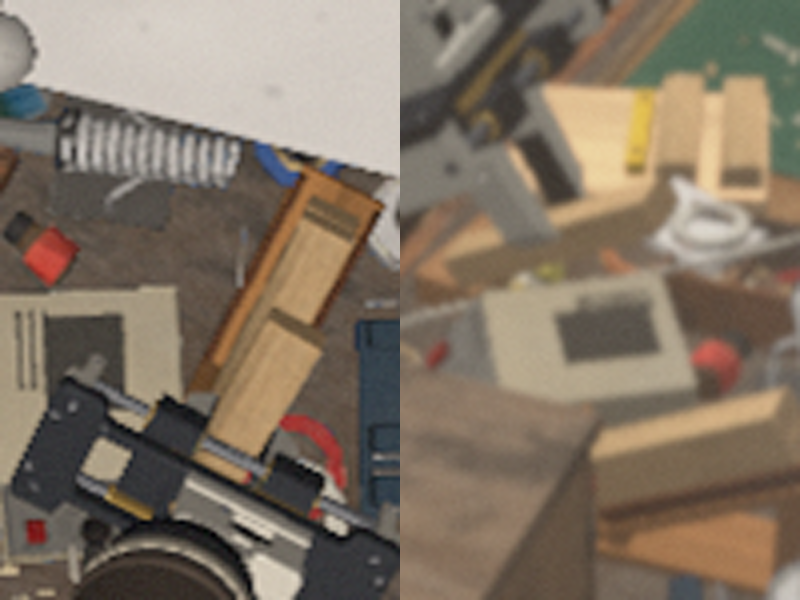

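Top slat is clear at 5.4 s with the other two still in place. In the top view the held slat's upper-end corners are at about (368.4,207.6) and (379.6,216.4).

```bash
python3 - <<'E'
from h import *
t=load("top2"); s_=load("side2"); p,R,s=now()
for d in(.006,.009,.012):
    o=p-R[:,2]*d; C,v=ray(t,[(368.4,207.6),(379.6,216.4)]); Q=C+v*(((o-C)@R[:,2])/(v@R[:,2]))[:,None]; L=(Q-o)@R; print(d,L.round(4).tolist(),L.mean(0)[0]+.0675)
# placing target
yb=-11.5; X=np.array([np.cos(np.radians(yb)),np.sin(np.radians(yb)),0]);Y=np.array([-X[1],X[0],0])
near=onz(t,[(195,189.5),(205,191.5),(215,193.2)],.024); far=onz(t,[(195,176.8),(205,178.3),(215,180.3)],.045); out=onz(t,[(195,170.5),(205,172.1),(215,174.3)],.024)
L=onz(t,[(171.6,205),(169.3,215)],.024);Rr=onz(t,[(231.9,205),(229.9,215),(227.8,225)],.024)
print("X near",near@X,"far-33",far@X-.033,"outer-49",out@X-.049,"Y left",L@Y,"right",Rr@Y)
E
```

```text
0.006 [[-0.0731, 0.0113, 0.0], [-0.0666, -0.0182, 0.0]] -0.00236851853636022
0.009 [[-0.0746, 0.0114, 0.0], [-0.0681, -0.0179, -0.0]] -0.003822082463079246
0.012 [[-0.076, 0.0116, 0.0], [-0.0695, -0.0177, -0.0]] -0.005275646389798189
X near [0.51896321 0.51879794 0.51939828] far-33 [0.51728856 0.51836003 0.51817068] outer-49 [0.51863789 0.51945952 0.51874113] Y left [0.45936881 0.45980483] right [0.30464841 0.30450796 0.30462299]
```

```bash
python3 - <<'E'
from h import *
t=load("top0"); p,R,s=now(); print("bottle",onz(t,[(293,143)],.2)); print(s["joints"].round(2))
X=np.array([np.cos(np.radians(-11.5)),np.sin(np.radians(-11.5)),0]);Y=np.array([-X[1],X[0],0]);Z=np.array([0,0,1.])
D=np.c_[Y,X,-Z]; h=X*.4515+Y*.3856+Z*.16; print(h)
up=p+[-.0,0.02,.09]
go(p,R,up,R,"up"); go(up,R,up,D,"turn"); go(up,D,h+[0,0,.1],D,"across")
E
```

```text
bottle [[0.67681549 0.02618942 0.2       ]]
[-0.19 -0.03  0.12  2.35  0.67  0.44  0.46]
[0.51931228 0.28784434 0.16      ]
up shift units [-0.0926  0.0441 -0.2064] rows>= 2.2109219322045295 | turn units [0. 0. 0.] deg 0.0
turn shift units [0. 0. 0.] rows>= 0.0 | turn units [0.161  0.2147 0.6007] deg 79.0
across shift units [ 0.9721 -0.0679  0.1129] rows>= 9.4103666374287 | turn units [0. 0. 0.] deg 0.0
```

```bash
python3 -m creep '[[-0.01,0.005,-0.02,0,0,0],[-0.02,0.01,-0.045,0,0,0],[-0.02,0.01,-0.045,0,0,0],[-0.02,0.01,-0.045,0,0,0],[-0.015,0.005,-0.035,0,0,0],[-0.01,0.004,-0.016,0,0,0]]'
python3 -m creep '[[0,0,0,0.0058,0.0077,0.0215],[0,0,0,0.0115,0.0153,0.0429],[0,0,0,0.0115,0.0153,0.0429],[0,0,0,0.0115,0.0153,0.0429],[0,0,0,0.0115,0.0153,0.0429],[0,0,0,0.0115,0.0153,0.0429],[0,0,0,0.0115,0.0153,0.0429],[0,0,0,0.0115,0.0153,0.0429],[0,0,0,0.0115,0.0153,0.0429],[0,0,0,0.0115,0.0153,0.0429],[0,0,0,0.0115,0.0153,0.0429],[0,0,0,0.0115,0.0153,0.0429],[0,0,0,0.0115,0.0153,0.0429],[0,0,0,0.0115,0.0153,0.0429],[0,0,0,0.0058,0.0077,0.0215],[0,0,0,0,0,0]]'
python3 -m creep '[[0.03,-0.002,0.004,0,0,0],[0.06,-0.004,0.007,0,0,0],[0.08,-0.006,0.01,0,0,0],[0.09,-0.006,0.01,0,0,0],[0.09,-0.006,0.01,0,0,0],[0.09,-0.006,0.01,0,0,0],[0.09,-0.006,0.01,0,0,0],[0.09,-0.006,0.01,0,0,0],[0.09,-0.006,0.01,0,0,0],[0.09,-0.006,0.01,0,0,0],[0.08,-0.006,0.01,0,0,0],[0.06,-0.004,0.007,0,0,0],[0.04,-0.003,0.004,0,0,0],[0.02,-0.001,0.002,0,0,0],[0,0,0,0,0,0],[0,0,0,0,0,0]]'
python3 - <<'E'
from h import *
p,R,s=now()
X=np.array([np.cos(np.radians(-11.5)),np.sin(np.radians(-11.5)),0]);Y=np.array([-X[1],X[0],0]);Z=np.array([0,0,1.])
D=np.c_[Y,X,-Z]; h=X*.4515+Y*.3856+Z*.06;go(p,R,h,D)
E
```

```text
clock: 5.97
position: [0.4699, -0.0986, 0.3078]
ee_rot: [0.626, 2.549, -0.167]
force: [-0.3, 0.1, -1.7]
width: 0.354
gripper_force: 34.7
clock: 7.3
position: [0.4693, -0.1003, 0.3054]
ee_rot: [2.436, 1.983, -0.001]
force: [-1.1, -0.4, -2.0]
width: 0.351
gripper_force: 34.7
clock: 8.63
position: [0.5226, 0.2971, 0.2608]
ee_rot: [2.431, 1.986, 0.001]
force: [-0.2, 0.6, -1.6]
width: 0.356
gripper_force: 34.7
 shift units [-0.0238 -0.0046  0.502 ] rows>= 4.82132036955172 | turn units [ 0.0011  0.0006 -0.0001] deg 0.2
```

```bash
python3 -m creep '[[-0.006,-0.001,0.03,0.001,0.0006,0],[-0.006,-0.001,0.06,0,0,0],[-0.006,-0.001,0.08,0,0,0],[-0.006,-0.0016,0.08,0,0,0],[0,0,0.08,0,0,0],[0,0,0.07,0,0,0],[0,0,0.05,0,0,0],[0,0,0.03,0,0,0],[0,0,0.015,0,0,0],[0,0,0,0,0,0],[0,0,0,0,0,0]]'
python3 - <<'E'
from h import *
from cell import arm
ims=[]
for n in("side","top"):
    d=arm.get_image(n); np.savez(f"{n}3.npz",**d); f=d["frame"][:,:,::-1]
    x,y=(150,140) if n=="top" else (255,110); ims.append(cv2.resize(f[y:y+90,x:x+90],(400,400),interpolation=cv2.INTER_CUBIC))
cv2.imwrite("pics/c4.png",np.hstack(ims[::-1])); p,R,s=now()
X=np.array([np.cos(np.radians(-11.5)),np.sin(np.radians(-11.5)),0]);Y=np.array([-X[1],X[0],0]);Z=np.array([0,0,1.])
D=np.c_[Y,X,-Z]; h=X*.4515+Y*.3856+Z*.04;print(p);go(p,R,h,D)
E
```

```text
clock: 9.55
position: [0.5195, 0.2894, 0.064]
ee_rot: [-2.433, -1.987, -0.004]
force: [0.9, -0.2, -1.8]
width: 0.351
gripper_force: 34.7
[0.51971518 0.29001123 0.06448435]
 shift units [-0.0057 -0.      0.0612] rows>= 0.5895287432416172 | turn units [ 0.0008 -0.0014 -0.    ] deg 0.2
```

View pics/c4.png

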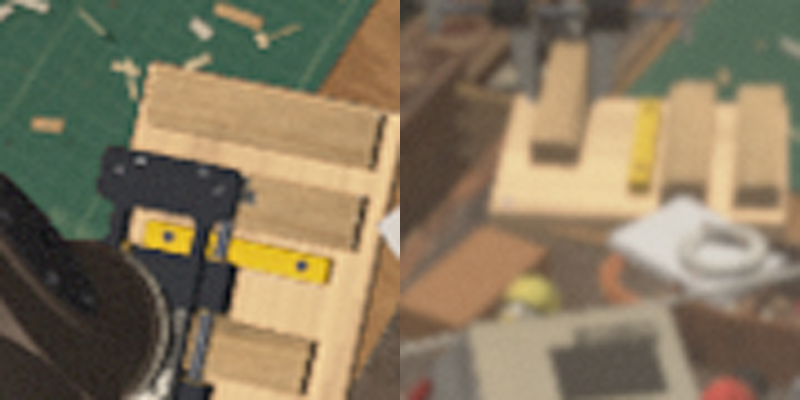

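The slat is held level above the free part of the board, parallel to the spacer and about 30 mm from it. In the top view its right-end corners are at about (219.4,216.8) and (217.3,227); those of the fixed slat are at (231.3,185.3) and (229,194.7).

```bash
python3 - <<'E'
from h import *
t=load("top3"); X=np.array([np.cos(np.radians(-11.5)),np.sin(np.radians(-11.5)),0]);Y=np.array([-X[1],X[0],0])
for z in(.07,.075): print("held",onz(t,[(219.4,216.8),(217.3,227)],z)@Y)
print("fixed",onz(t,[(231.3,185.3),(229,194.7)],.045)@Y)
E
python3 -m creep '[[-0.003,0,0.005,0,0,0],[-0.003,0,0.006,0,0,0],[0,0,0.006,0,0,0],[0,0,0.006,0,0,0],[0,0,0.006,0,0,0],[0,0,0.006,0,0,0],[0,0,0.006,0,0,0],[0,0,0.005,0,0,0],[0,0,0.003,0,0,0],[0,0,0,0,0,0],[0,0,0,0,0,0]]'
```

```text
held [0.31985698 0.31983503]
held [0.3187118  0.31868994]
fixed [0.31198595 0.31290042]
clock: 10.57
position: [0.5182, 0.2874, 0.0432]
ee_rot: [-2.432, -1.987, -0.001]
force: [-1.1, -0.1, -1.3]
width: 0.352
gripper_force: 34.7
```

```bash
python3 -m creep '[[-0.004,0,0.002,0,0,0],[-0.004,0,0.002,0,0,0],[0,0,0.002,0,0,0],[0,0,0.002,0,0,0],[0,0,0,0,0,0]]'
python3 -m creep '[[0,0,0.002,0,0,0],[0,0,0.002,0,0,0],[0,0,0.002,0,0,0],[0,0,0,0,0,0]]'
python3 -m creep '[[0,0,0.002,0,0,0],[0,0,0.002,0,0,0],[0,0,0,0,0,0]]'
```

```text
clock: 10.98
position: [0.5175, 0.2841, 0.04]
ee_rot: [-2.432, -1.987, -0.001]
force: [0.2, 0.1, -1.2]
width: 0.353
gripper_force: 34.7
clock: 11.32
position: [0.5176, 0.2844, 0.0389]
ee_rot: [-2.432, -1.987, -0.002]
force: [-4.6, -1.8, 13.5]
width: 0.354
gripper_force: 34.7
clock: 11.57
position: [0.5176, 0.2844, 0.0387]
ee_rot: [-2.432, -1.987, -0.003]
force: [-9.5, -6.4, 29.3]
width: 0.353
gripper_force: 34.7
```

```bash
python3 -m creep '[[0,0,-0.002,0,0,0],[0,0,-0.002,0,0,0],[0,0,-0.0015,0,0,0],[0,0,0,0,0,0]]'
python3 -m creep '[[0,0,0,0,0,0],[0,0,0,0,0,0],[0,0,0,0,0,0],[0,0,0,0,0,0],[0,0,0,0,0,0]]' 0
```

```text
clock: 11.9
position: [0.5177, 0.2843, 0.0389]
ee_rot: [-2.432, -1.987, -0.002]
force: [-2.7, -1.1, 9.5]
width: 0.354
gripper_force: 34.7
clock: 12.32
position: [0.5176, 0.2842, 0.0381]
ee_rot: [-2.432, -1.987, -0.001]
force: [0.0, 0.0, 0.6]
width: 0.498
gripper_force: 0.0
```

```bash
python3 -m creep '[[0,0,-0.02,0,0,0],[0,0,-0.04,0,0,0],[0,0,-0.06,0,0,0],[0,0,-0.06,0,0,0],[0,-0.03,-0.05,0,0,0],[0,-0.07,-0.02,0,0,0],[0,-0.08,0,0,0,0],[0,-0.08,0,0,0,0],[0,-0.08,0,0,0,0],[0,-0.05,0,0,0,0],[0,-0.02,0,0,0,0],[0,0,0,0,0,0]]'
python3 -m creep '[[0,0,0,0,0,-0.025],[0,0,0,0,0,-0.05],[0,0,0,0,0,-0.05],[0,0,0,0,0,-0.05],[0,0,0,0,0,-0.05],[0,0,0,0,0,-0.05],[0,0,0,0,0,-0.05],[0,0,0,0,0,-0.05],[0,0,0,0,0,-0.05],[0,0,0,0,0,-0.05],[0,0,0,0,0,-0.05],[0,0,0,0,0,-0.05],[0,0,0,0,0,-0.05],[0,0,0,0,0,-0.05],[0,0,0,0,0,-0.05],[0,0,0,0,0,-0.025],[0,0,0,0,0,0],[0,0,0,0,0,0]]' -1
python3 - <<'E'
from h import *
from cell import arm
d=arm.get_image("top"); np.savez("top4.npz",**d); f=d["frame"][:,:,::-1]
x,y=150,140; o=cv2.resize(f[y:y+100,x:x+100],(600,600),interpolation=cv2.INTER_CUBIC)
cv2.imwrite("pics/c5.png",o); p,R,s=now(); print(p,R.round(3))
E
```

```text
clock: 13.32
position: [0.3553, 0.3174, 0.1389]
ee_rot: [-2.429, -1.991, -0.002]
force: [-0.3, 1.1, -0.3]
width: 0.495
gripper_force: 0.0
clock: 14.82
position: [0.3583, 0.3164, 0.1384]
ee_rot: [0.321, 3.125, 0.002]
force: [0.8, 0.0, -0.2]
width: 1.0
gripper_force: 0.0
[0.35796098 0.31647476 0.13837733] [[-0.979  0.203  0.   ]
 [ 0.203  0.979  0.001]
 [-0.     0.002 -1.   ]]
```

View pics/c5.png

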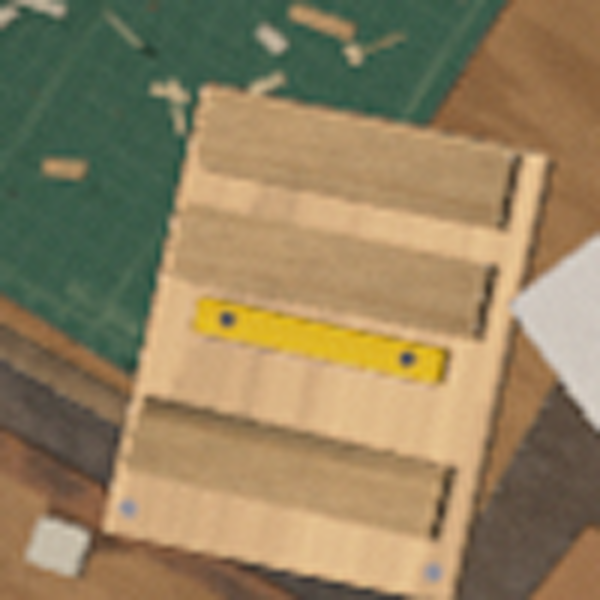

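The slat lies flat, parallel to the others. Its corners in the crop are right (452,466), (437,537) and left (145,398), (128,466). The fixed slat's corners are right (493,265), (480,336) and left (178,207), (164,275).

```bash
python3 - <<'E'
from h import *
t=load("top4"); X=np.array([np.cos(np.radians(-11.5)),np.sin(np.radians(-11.5)),0]);Y=np.array([-X[1],X[0],0]);Z=np.array([0,0,1.])
f=lambda a:onz(t,(np.float64(a)+.5)/6-.5+[150,140],.045)
for n,c in(("slat",[(452,466),(437,537),(145,398),(128,466)]),("fixed",[(493,265),(480,336),(178,207),(164,275)])):
    q=f(c); print(n,"X",(q@X).round(4),"Y",(q@Y).round(4),"mean",(q@X).mean().round(4),(q@Y).mean().round(4), "dir",np.degrees(np.arctan2(*((q[2]+q[3]-q[0]-q[1])[:2]))))
p,R,s=now(); D=np.c_[-X,Y,-Z]; print("TCP",p@X,p@Y)
a=X*.405+Y*.3835+Z*.12; go(p,R,a,D); go(a,D,X*.405+Y*.3835+Z*.031,D)
E
```

```text
slat X [0.4634 0.4327 0.4668 0.4371] Y [0.3115 0.3116 0.4465 0.4476] mean 0.45 0.3793 dir 13.120675740976624
fixed X [0.5506 0.5198 0.5495 0.5198] Y [0.3117 0.311  0.4497 0.4495] mean 0.5349 0.3805 dir 11.257891180090647
TCP 0.2876798916776169 0.3814873749139774
 shift units [-0.2933  0.006   0.046 ] rows>= 2.848148130409555 | turn units [ 0.0007  0.0001 -0.0017] deg 0.2
 shift units [0.     0.     0.2225] rows>= 2.1342925659472423 | turn units [0. 0. 0.] deg 0.0
```

```bash
python3 -m creep '[[-0.03,0,0.005,0.0007,0,-0.0017],[-0.06,0,0.01,0,0,0],[-0.08,0,0.01,0,0,0],[-0.07,0,0.01,0,0,0],[-0.04,0,0.01,0,0,0],[-0.013,0,0.02,0,0,0],[0,0,0.04,0,0,0],[0,0,0.05,0,0,0],[0,0,0.05,0,0,0],[0,0,0.035,0,0,0],[0,0,0.02,0,0,0],[0,0,0.008,0,0,0],[0,0,0,0,0,0],[0,0,0,0,0,0]]'
python3 - <<'E'
from h import *
X=np.array([np.cos(np.radians(-11.5)),np.sin(np.radians(-11.5)),0]);Y=np.array([-X[1],X[0],0]);Z=np.array([0,0,1.])
p,R,s=now(); D=np.c_[-X,Y,-Z]; print("TCP",p@X,p@Y,p[2]); go(p,R,X*.463+Y*.381+Z*.031,D)
E
```

```text
clock: 16.03
position: [0.4718, 0.2942, 0.0316]
ee_rot: [0.309, 3.126, 0.0]
force: [0.3, -0.6, 0.3]
width: 0.997
gripper_force: 0.0
TCP 0.4036656978084012 0.3823479080247508 0.031620578534336724
 shift units [-0.1483 -0.004   0.0016] rows>= 1.4233298548370164 | turn units [0.0002 0.0001 0.0019] deg 0.2
```

```bash
python3 -m creep '[[-0.01,0,0,0,0,0.0019],[-0.01,0,0,0,0,0],[-0.008,0,0,0,0,0],[-0.006,0,0,0,0,0],[-0.006,0,0,0,0,0],[-0.008,0,0,0,0,0],[-0.008,0,0,0,0,0],[-0.008,0,0,0,0,0],[-0.008,0,0,0,0,0],[-0.008,0,0,0,0,0],[-0.008,0,0,0,0,0],[-0.008,0,0,0,0,0],[-0.008,0,0,0,0,0],[-0.006,0,0,0,0,0],[-0.005,0,0,0,0,0],[-0.004,0,0,0,0,0],[0,0,0,0,0,0],[0,0,0,0,0,0]]'
python3 - <<'E'
from h import *
X=np.array([np.cos(np.radians(-11.5)),np.sin(np.radians(-11.5)),0]);Y=np.array([-X[1],X[0],0])
p,R,s=now(); print("TCP",p@X,p@Y,p[2])
E
```

```text
clock: 17.53
position: [0.5186, 0.2842, 0.0311]
ee_rot: [0.315, 3.126, -0.0]
force: [-0.2, -0.7, -0.7]
width: 0.998
gripper_force: 0.0
TCP 0.451540769905717 0.38184962994533533 0.031076422913990858
```

~9 mm to go; creeping to contact.

```bash
python3 -m creep '[[-0.005,0,0,0,0,0],[-0.005,0,0,0,0,0],[-0.004,0,0,0,0,0],[-0.003,0,0,0,0,0],[-0.002,0,0,0,0,0],[0,0,0,0,0,0]]'
python3 -m creep '[[-0.002,0,0,0,0,0],[-0.002,0,0,0,0,0],[0,0,0,0,0,0]]'
python3 -m creep '[[-0.002,0,0,0,0,0],[-0.002,0,0,0,0,0],[0,0,0,0,0,0]]'
```

```text
clock: 18.03
position: [0.5261, 0.2827, 0.0311]
ee_rot: [-0.315, -3.126, 0.0]
force: [0.3, 0.7, -0.2]
width: 0.996
gripper_force: 0.1
clock: 18.28
position: [0.5265, 0.2826, 0.0311]
ee_rot: [-0.315, -3.124, 0.001]
force: [-4.6, 0.2, 2.7]
width: 1.001
gripper_force: 2.4
clock: 18.53
position: [0.5266, 0.2826, 0.031]
ee_rot: [-0.314, -3.122, 0.002]
force: [-9.7, 0.6, 5.9]
width: 1.001
gripper_force: 4.9
```

```bash
python3 -m creep '[[-0.002,0,0,0,0,0],[-0.002,0,0,0,0,0],[0,0,0,0,0,0]]'
python3 -m creep '[[0.006,0,0,0,0,0],[0.01,0,0,0,0,0],[0.03,0,0,0,0,0],[0.05,0,0,0,0,0],[0.05,0,-0.02,0,0,0],[0.06,0,-0.05,0,0,0],[0.06,0,-0.06,0,0,0],[0.06,0,-0.06,0,0,0],[0.06,0,-0.05,0,0,0],[0.04,0,-0.02,0,0,0],[0.02,0,0,0,0,0],[0,0,0,0,0,0],[0,0,0,0,0,0]]'
python3 - <<'E'
from h import *
from cell import arm
ims=[]
for n in("side","top"):
    d=arm.get_image(n); np.savez(f"{n}5.npz",**d); f=d["frame"][:,:,::-1]
    if n=="top": a=cv2.resize(f[140:240,150:250],(500,500),interpolation=cv2.INTER_CUBIC)
    else: b=cv2.resize(f[110:260,260:350],(300,500),interpolation=cv2.INTER_CUBIC)
cv2.imwrite("pics/c6.png",np.hstack([a,b]))
E
```

```text
clock: 18.78
position: [0.5266, 0.2826, 0.0309]
ee_rot: [-0.313, -3.12, 0.002]
force: [-14.5, 2.3, 9.8]
width: 0.997
gripper_force: 7.3
clock: 19.87
position: [0.3561, 0.3168, 0.1342]
ee_rot: [-0.315, -3.126, 0.002]
force: [-0.2, -0.0, -0.6]
width: 1.0
gripper_force: 0.0
```

View pics/c6.png

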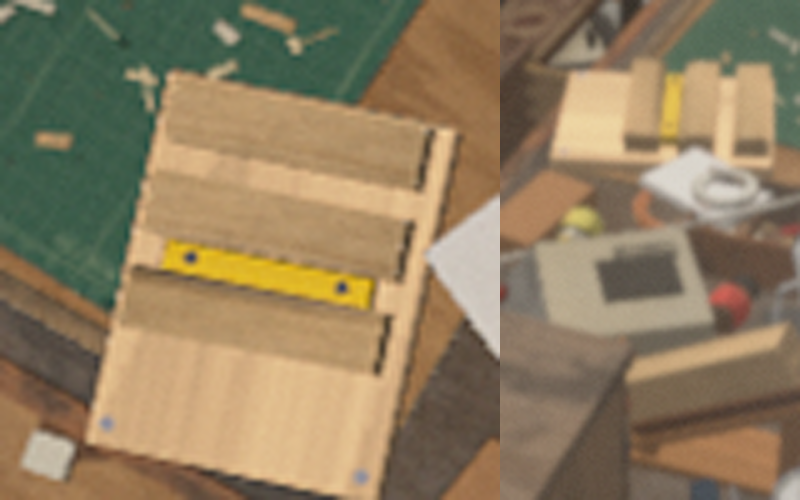

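The slat, spacer and fixed slat now sit tight together, and the two remaining slats are on the rack. In the crop the slat's corners are right (388,315), (378,372) and left (133,268), (121,323). The fixed slat's are right (411,221), (400,279) and left (148,172), (137,229). One numeric check of the ends before signing off.

```bash
python3 - <<'E'
from h import *
t=load("top5"); X=np.array([np.cos(np.radians(-11.5)),np.sin(np.radians(-11.5)),0]);Y=np.array([-X[1],X[0],0])
f=lambda a:onz(t,(np.float64(a)+.5)/5-.5+[150,140],.045)
for n,c in(("slat",[(388,315),(378,372),(133,268),(121,323)]),("fixed",[(411,221),(400,279),(148,172),(137,229)])):
    q=f(c); print(n,"X",(q@X).round(4),"Y",(q@Y).round(4),"mean",(q@X).mean().round(4),(q@Y).mean().round(4))
hsv=cv2.cvtColor(t["frame"],cv2.COLOR_RGB2HSV);y=cv2.inRange(hsv,(22,190,120),(32,255,255)); y[:, :140]=0;y[:,260:]=0;y[:150]=0;y[250:]=0
q=onz(t,cv2.boxPoints(cv2.minAreaRect(cv2.findNonZero(y))),.038); print("spacer X",(q@X).round(4),"Y",(q@Y).round(4))
E
```

```text
slat X [0.5011 0.4717 0.4999 0.4711] Y [0.3133 0.3125 0.4472 0.4473] mean 0.4859 0.3801
fixed X [0.5505 0.5203 0.5497 0.5199] Y [0.3115 0.311  0.4499 0.4493] mean 0.5351 0.3804
spacer X [0.5027 0.5174 0.5177 0.5031] Y [0.4337 0.434  0.326  0.3257]
```

```bash
python3 -c "
from cell import arm
print(arm.sign_off())"
```

```text
the job is handed in; nothing more can be done
None
```

The top slat lies flat on the board, tight against the spacer and the last fixed slat (centres measured 49 mm apart, ends level within about 1 mm), the other two slats are still on the rack, and the job was handed in at about 20 s; the judge returned no verdict.

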